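# Tare the bench balance with its blue key

### The arm

A 6-joint arm with a two-finger parallel gripper is mounted at the origin on a cart in front of the work surface, level with it; the furniture and walls round the work are solid. World frame = base frame: x ahead of the robot, y to its left, z up, the work surface at z = 0. Lengths are in m, angles in rad, forces in N, time in s.
With the tool pointing down it reaches from about 0.225 to 0.875 m from the base axis. Payload 3.4 kg.
Tool frame: the origin (TCP) lies at the very end of the fingers, on their centre line; the grasp point (between the pads) lies 19 mm behind it; z points along the fingers, y is the direction in which the jaws open and shut (so a half turn about z gives the same grasp; the last joint's range is limited). The gripper opens to 85 mm and grips with 20 to 120 N. Pads are 22 mm wide; open, the fingers measure 114 mm over their backs; the gripper's body (76 mm by 85 mm) begins 54 mm behind the grasp point. The pads swing forward as they close: fully open they stand 13 mm farther back than shut.
Start: joints at [1.044, 0.276, 1.505, -0, 1.361, -0.121], TCP at [0.227, 0.528, 0.202] pointing down, gripper open.
Joint ranges: [-2.89, 2.89], [-0.75, 2.08], [0.22, 2.7], [-1.18, 4.32], [0.11, 2.71], [-2.7, 2.7]. Speed limits (rad/s): [2.57, 2.57, 3.14, 3.14, 3.14, 3.14].

### API

Orientations are given as a unit quaternion [w, x, y, z].
In Python, from rig import manip gives the robot as it stands. The module is installed in compiled form; this text tells all that it offers.
- The arm moves only by the tool carry_out, never from a script. Its argument "moves" is one flat list of numbers, 5 for each row, row after row: the opening in per cent of the stroke, from 0 (shut) to 100 (fully open), then the shift along the world's x, y, z in cm, then the turn about the world's z in rad. A call has exactly 10 rows; each row shifts and turns the commanded pose from where the row before left it; what a row does not reach is not made up. A row lasts 1/10 s, in which the tool goes at most 50 mm and 8.59 degrees, less where a joint would pass 70% of its speed; a pose out of reach is approached as far as the arm can. A call is refused whole if a number of a shift passes 5 or a number of a turn 0.15, either way. A call with a gripper value outside its range is refused whole. The fingers move at their own pace and stop on an object; "squeeze" is the grip in N (left out, the last holds). Time passes only in rows, so rows that do not move let the fingers close, or fill a call up. It gives the time, the measured TCP pose, the force and the opening at its end, in the units of the state.
- manip.get_state(): the state, without advancing time (a new reading comes with each control period).
- manip.get_image(name): name is "side" or "top"; returns the picture (384x512x3 uint8, red, green, blue); there is no depth.
- manip.camera_info(name): a dict with "fov_y" (degrees; the focal length in pixels is half the picture's height over the tangent of half this angle, whatever the lens; pixels are square), "cx", "cy" (the principal point, pixels), "dist" ([k1, k2, p1, p2, k3] as OpenCV has them; the pictures are not rectified), "rvec" (rotation vector, rad) and "tvec" (3), from world to camera coordinates, as OpenCV has them. Camera axes: x right, y down, z forward; pixel columns grow to the right and rows downward; lengths in m; the calibration is good to about 2 mm. A picture is of the moment at which its call begins. camera_info takes no time and is no camera call.
- manip.sign_off(): hands the job in, once; it reports no verdict.
The state is a dict: "clock": time; "qpos": joint angles; "qd": joint speeds; "effort": joint torques, N m; "position": TCP position; "ee_rot": TCP orientation; "contact_force": force on the tool from outside, world axes, zero at the start; "moment": the same for the moment, N m; "width": finger opening in m.
Only numpy, scipy, OpenCV 4.12 (cv2) and the standard library are available. Lean on these libraries where they do the work, as an engineer would, in place of code of your own. Each camera call takes 0.05 s, during which the arm holds its last target. There are 200 camera calls.

### The job

Tare the balance: press the blue key on its front ledge gently down with the fingertips, past half its travel, keep it down for at least half a second, then let it spring back up and withdraw the hand at least 15 cm from the key. Do not press the red, yellow or green keys or lean on the balance, and leave the weighing boat on the pan and the things round the balance where they are; nothing is to be picked up.

Things in the scene. Friction and masses are not known exactly. Their poses are not given: they have to be found in the camera images.
- balance: white bench balance, fixed, 260 mm deep (x) by 210 mm wide (y); front ledge 36 mm high with four round keys in a row, rear 50 mm high (from x = -61 mm) with black display and steel pan (60 mm high). Origin on the worktop under its middle; +x points from keys to pan. Keys at x = -95 mm, y = -72, -24, 24, 72 mm; which colour is where varies. Turned up to 0.35 rad
- blue_key_top (a point): centre of the top face of the blue round key, the key to press; 24 mm across, about 46 mm above the worktop at rest; moves down with the key
- blue_key (a joint): travel of the blue key in m: 0 = up at rest, 0.006 = bottomed; pressed straight down against a return spring, 2 N to start, 4 N at 3 mm, 6 N at the bottom; it counts as pressed beyond 3 mm
- red_key_top (a point): centre of the top face of the red round key, to be left alone; 24 mm across, about 46 mm above the worktop at rest; moves down with the key
- red_key (a joint): travel of the red key in m: 0 = up at rest, 0.006 = bottomed; pressed straight down against a return spring, 2 N to start, 4 N at 3 mm, 6 N at the bottom
- yellow_key_top (a point): centre of the top face of the yellow round key, to be left alone; 24 mm across, about 46 mm above the worktop at rest; moves down with the key
- yellow_key (a joint): travel of the yellow key in m: 0 = up at rest, 0.006 = bottomed; pressed straight down against a return spring, 2 N to start, 4 N at 3 mm, 6 N at the bottom
- green_key_top (a point): centre of the top face of the green round key, to be left alone; 24 mm across, about 46 mm above the worktop at rest; moves down with the key
- green_key (a joint): travel of the green key in m: 0 = up at rest, 0.006 = bottomed; pressed straight down against a return spring, 2 N to start, 4 N at 3 mm, 6 N at the bottom
- blue_key_collar: black collar, 31 mm across and 3 mm high, fixed on the ledge round the blue key; origin at the centre of its underside, 36 mm above the worktop
- weigh_boat: white square weighing boat, 64x64x18 mm, standing loose on the steel pan; origin at the centre of its underside; to be left where it is
- jar_small: small jar with white lid and orange contents, 44 mm across, 50 mm tall, left of the balance; origin at the centre of its underside; to be left where it is
- cap_orange: orange screw cap, 38 mm across, 11 mm high, left of the balance; origin at the centre of its underside; to be left where it is
- tube50_capped: lying 117 mm centrifuge tube with blue cap, left of the balance; origin at the centre of its underside; to be left where it is
- timer: white kitchen-type timer with its own small buttons, 62x66x18 mm, right of the balance; not part of the job; origin at the centre of its underside; to be left where it is
- cap_mint: mint-green screw cap, 40 mm across, 13 mm high, right of the balance; origin at the centre of its underside; to be left where it is
Mind the look-alikes: they are no part of the job. Leave any orange or turquoise look-alike of the weigh_boat alone.

How it is judged:
By the outcome, as a careful person would: the job done as asked, in the order asked, and still so for the second after the job is handed in, with the robot touching nothing.
It also fails if it takes over 29 s, if anything falls off the work surface, if the arm or the gripper's body presses on something with over 40 N, if the wrist force passes 120 N, or if a joint passes its speed limit or range.

## Working session

There is one attempt and no reset: what is moved stays moved. The work goes in short steps, Python scripts to look and compute and a tool call to move; the robot and the scene stay as the last step left them, time stands still between calls to the robot, and variables do not carry over. Pictures are saved under pics/ and viewed, about 8 in all and at most 12, crops included, and the job is handed in when it is done.

Besides the shell and the picture viewer there is one more tool, called after "Request:" as name(argument=value, ...) on one line, values as JSON. carry_out: Moves the arm, as the interface text tells. Its arguments: {"type":"object","properties":{"moves":{"type":"array","items":{"type":"number"}},"squeeze":{"type":"number"}},"required":["moves"]}

```bash
mkdir -p pics; python3 - <<'E'
from rig import manip
import cv2
for n in("top","side"):
    cv2.imwrite(f"pics/{n}0.png",cv2.cvtColor(manip.get_image(n),cv2.COLOR_RGB2BGR)); print(manip.camera_info(n))
print(manip.get_state())
E
```

```text
{'fov_y': 42.41034844662558, 'cx': 257.92934739331224, 'cy': 193.0257973107767, 'dist': array([-0.01218488,  0.        ,  0.        ,  0.        ,  0.        ]), 'rvec': array([ 2.15304049, -2.17504784,  0.07086259]), 'tvec': array([0.22106999, 0.55438871, 1.00807751])}
{'fov_y': 47.71598365461089, 'cx': 261.11722851402544, 'cy': 193.02005461033528, 'dist': array([0.00632389, 0.        , 0.        , 0.        , 0.        ]), 'rvec': array([ 0.01536014, -2.62397722,  1.72028623]), 'tvec': array([ 0.54872127, -0.02779419,  1.19043518])}
{'clock': 0.1, 'qpos': array([ 1.04399482e+00,  2.76526109e-01,  1.50600903e+00,  1.24534331e-06,
        1.36069101e+00, -1.21008250e-01]), 'qd': array([ 0.00200726, -0.00141112, -0.00254242,  0.00141823,  0.00119826,
       -0.0006744 ]), 'effort': array([ 1.65438381e-03, -4.17701948e+01, -2.46406370e+01, -3.77734641e-04,
        5.90889249e-03, -6.31402003e-06]), 'position': array([0.22672743, 0.52785079, 0.20132847]), 'ee_rot': array([-2.60524466e-04,  2.01507442e-01,  9.79486643e-01, -7.74083826e-04]), 'contact_force': array([-0.75417167,  0.94030357, -0.76792571]), 'moment': array([ 0.02391081,  0.01842946, -0.01820961]), 'width': 0.0855624525193364}
```

View pics/top0.png

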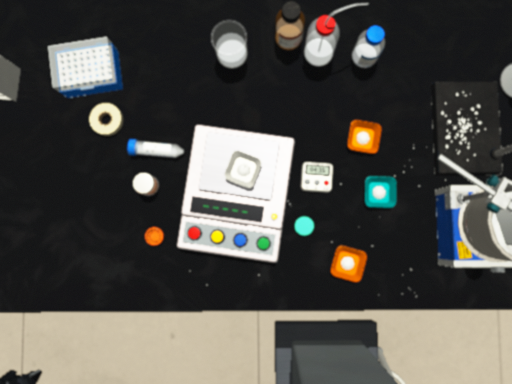

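View pics/side0.png

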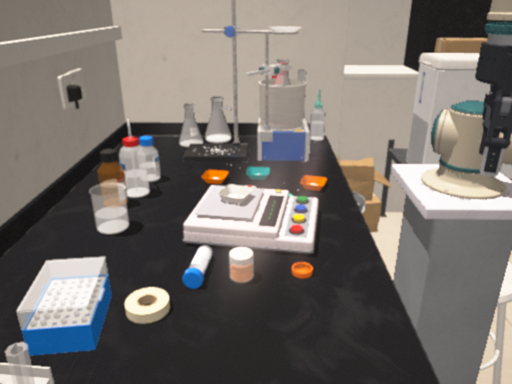

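The top view shows the keys in a row: red (194,233), yellow (217,237), blue (240,240), green (263,243). In the side view, blue is at about (300,209).

```bash
cat > h.py <<'E'
import cv2,numpy as np
from rig import manip
def cam(n):
    c=manip.camera_info(n);f=192/np.tan(np.radians(c["fov_y"]/2))
    return np.array([[f,0,c["cx"]],[0,f,c["cy"]],[0,0,1]]),c["dist"],cv2.Rodrigues(c["rvec"])[0],c["tvec"]
def plane(n,uv,z):
    K,d,R,t=cam(n);p=cv2.undistortPoints(np.array([[uv]],float),K,d)[0,0]
    o=-R.T@t;r=R.T@np.array([*p,1]);return o+r*(z-o[2])/r[2]
def blob(im,hr,box):
    hsv=cv2.cvtColor(im,cv2.COLOR_BGR2HSV);m=cv2.inRange(hsv,(hr[0],110,80),(hr[1],255,255))
    x0,y0,x1,y1=box;k=np.zeros_like(m);k[y0:y1,x0:x1]=m[y0:y1,x0:x1]
    c=max(cv2.findContours(k,0,2)[0],key=cv2.contourArea);M=cv2.moments(c)
    return (M["m10"]/M["m00"],M["m01"]/M["m00"]),M["m00"]
E
python3 - <<'E'
from h import *
H=dict(red=(0,10),yellow=(22,35),blue=(100,125),green=(50,80))
B=dict(top=(180,222,278,255),side=(285,190,315,237))
P={}
for n in B:
    im=cv2.imread(f"pics/{n}0.png")
    for k in H:
        try: uv,a=blob(im,H[k],B[n]);p=plane(n,uv,.046);P[n,k]=p;print(n,k,np.round(uv,1),a,p.round(4))
        except Exception as e: print(n,k,e)
d=P["top","red"]-P["top","green"];print(np.linalg.norm(d),np.arctan2(-d[0],d[1]))
E
```

```text
top red [193.8 232.8] 108.5 [0.4747 0.347  0.046 ]
top yellow [216.8 236.2] 116.5 [0.4673 0.2998 0.046 ]
top blue [239.8 239.6] 108.0 [0.46   0.2528 0.046 ]
top green [263.1 243.1] 97.0 [0.4524 0.2055 0.046 ]
side red [296.2 228.8] 74.0 [0.4766 0.358  0.046 ]
side yellow [297.8 216.9] 45.5 [0.4699 0.3062 0.046 ]
side blue [299.9 207.1] 27.0 [0.4623 0.2588 0.046 ]
side green [301.7 197.9] 10.5 [0.4548 0.2102 0.046 ]
0.1432630235018527 -0.15601615575827288
```

Request:
carry_out(moves=[0,2.3,-2.7,-0.5,0.025,0,2.3,-2.7,-0.5,0.025,0,2.3,-2.7,-0.5,0.025,0,2.3,-2.7,-0.5,0.025,0,2.3,-2.7,-0.5,0.025,0,2.3,-2.7,-0.5,0.025,0,2.3,-2.7,-0.5,0.025,0,2.3,-2.7,-0.5,0.025,0,2.3,-2.7,-0.5,0.025,0,2.3,-2.7,-0.5,0.025], squeeze=20)

```text
clock: 1.1
position: [0.4575, 0.257, 0.1516]
ee_rot: [-0.0, 0.077, 0.997, -0.0]
contact_force: [0.7, 1.5, -0.2]
width: 0.0002
```

Request:
carry_out(moves=[0,0.2,-0.3,-1,0,0,0,0,-1,0,0,0,0,-1,0,0,0,0,-1,0,0,0,0,-1,0,0,0,0,-1,0,0,0,0,-1,0,0,0,0,-1,0,0,0,0,0,0,0,0,0,0,0])

```text
clock: 2.1
position: [0.459, 0.2553, 0.0719]
ee_rot: [-0.0, 0.078, 0.997, -0.0]
contact_force: [0.6, 0.1, -0.1]
width: -0.0001
```

```bash
python3 - <<'E'
from h import *
s=manip.get_state();print(s["position"],s["contact_force"])
for n,(x,y) in dict(top=(170,200),side=(240,160)).items():
    im=cv2.cvtColor(manip.get_image(n),cv2.COLOR_RGB2BGR);cv2.imwrite(f"pics/{n}1full.png",im)
    w=cv2.resize(im[y:y+75,x:x+125],None,fx=6,fy=6,interpolation=2) if n=="top" else cv2.resize(im[y:y+90,x:x+120],None,fx=6,fy=6,interpolation=2)
    K,d,R,t=cam(n)
    for P,c in((s["position"],(255,0,255)),((.4605,.2535,.046),(0,255,255))):
        u=cv2.projectPoints(np.array([P],float),R,t,K,d)[0][0,0];print(n,u)
        cv2.drawMarker(w,tuple(int(v) for v in ((u-(x,y)+.5)*6)),c,0,15,1)
    cv2.imwrite(f"pics/{n}1.png",w)
E
```

```text
[0.45897185 0.25533459 0.07190296] [ 0.62493114  0.08989118 -0.12304768]
top [237.75552545 240.17589685]
top [239.47582634 239.34445299]
side [301.79383507 195.49746835]
side [300.5564895  206.05424461]
```

View pics/side1.png

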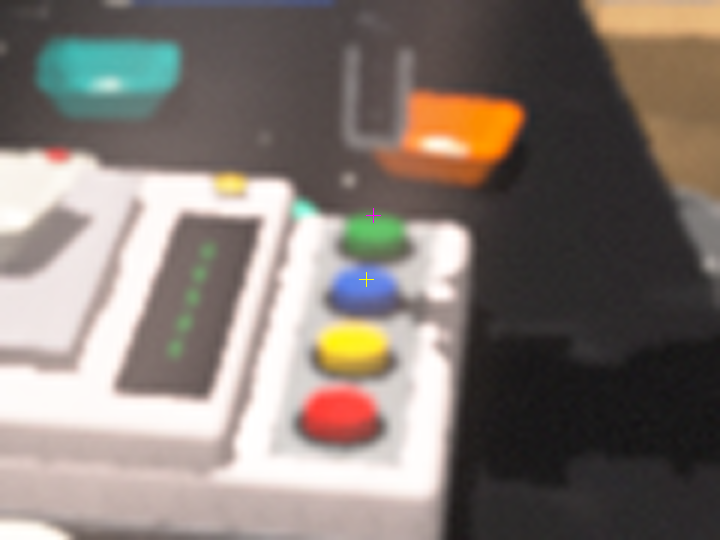

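View pics/top1.png

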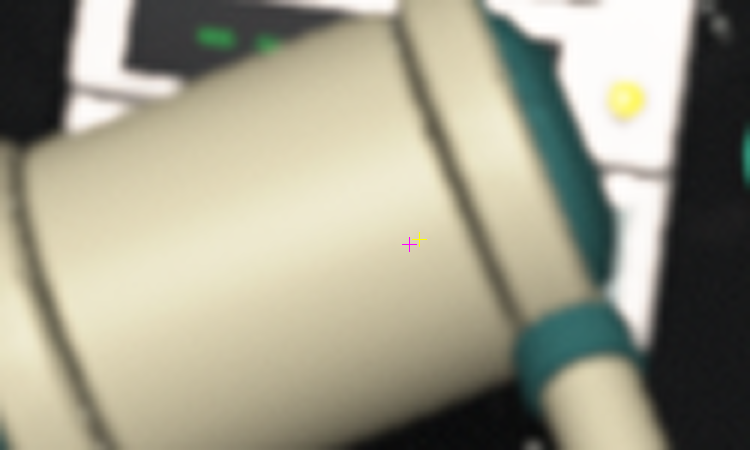

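The side crop shows the key at its expected spot and a faint outline above where the tip should be. The top view is blocked by the wrist. I'll view the full side picture to find the fingers.

View pics/side1full.png

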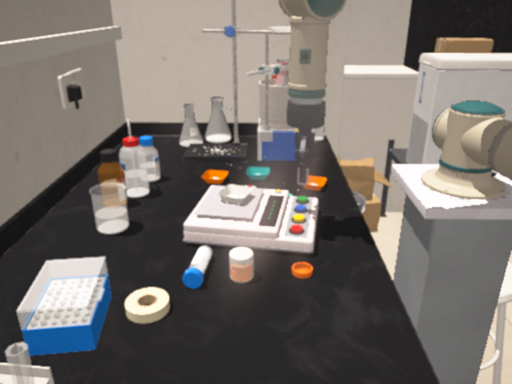

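```bash
python3 - <<'E'
from h import *
a=cv2.imread("pics/side0.png");b=cv2.imread("pics/side1full.png")
w=np.hstack([np.clip((i[80:220,260:350]/255.)**.45*255,0,255).astype(np.uint8) for i in(a,b)])
w=cv2.resize(w,None,fx=4,fy=4,interpolation=2)
K,d,R,t=cam("side")
for z in(.072,.091,.145,.2):
    u=cv2.projectPoints(np.array([[.459,.2553,z]]),R,t,K,d)[0][0,0];print(z,u)
    cv2.drawMarker(w,tuple(int(v) for v in ((u-(260-90,80)+.5)*4)),(255,0,255),0,12,1)
cv2.imwrite("pics/z.png",w)
df=cv2.absdiff(a,b).max(2)
for v in range(130,220,3): 
    r=np.where(df[v,270:350]>12)[0]+270; print(v,r.min() if len(r) else 0,r.max() if len(r) else 0,len(r))
for z in(.06,.072,.085):print(z,plane("side",(303,185),z))
E
```

```text
0.072 [301.78126947 195.44950568]
0.091 [302.13332045 187.28268964]
0.145 [303.16725781 163.32206233]
0.2 [304.27424065 137.7089695 ]
130 297 311 15
133 295 315 21
136 294 315 22
139 294 314 21
142 294 310 17
145 295 310 16
148 295 310 16
151 295 310 16
154 294 309 16
157 295 309 15
160 295 309 15
163 300 301 2
166 0 0 0
169 297 308 6
172 297 308 6
175 297 308 9
178 297 308 11
181 297 308 12
184 297 307 11
187 0 0 0
190 0 0 0
193 0 0 0
196 0 0 0
199 0 0 0
202 0 0 0
205 314 318 5
208 309 317 5
211 307 317 11
214 308 316 9
217 311 334 19
0.06 [0.44903785 0.16736873 0.06      ]
0.072 [0.45179506 0.19646434 0.072     ]
0.085 [0.45478203 0.22798459 0.085     ]
```

View pics/z.png

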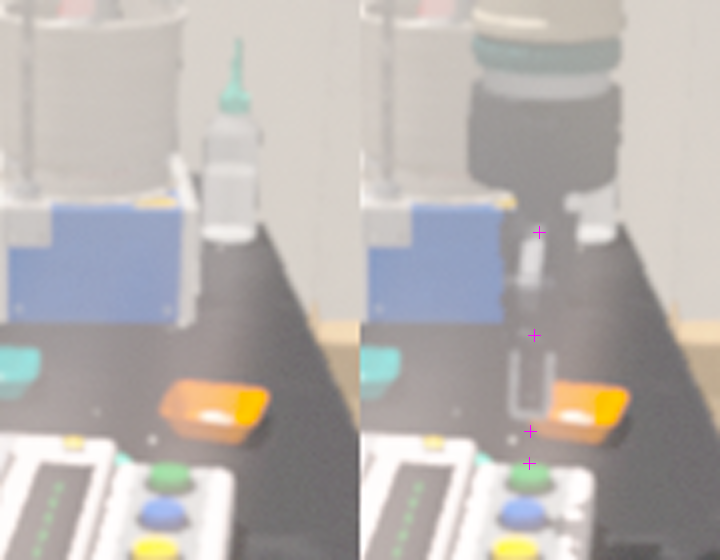

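The fingertips' light rim ends at about (302,185), but the reported TCP projects to (302,195). Either the tip stands about 25 mm higher than reported, or it is farther away in -y. I'll lower it 2 cm, which is still clear of the keys in both cases, and look again.

Request:
carry_out(moves=[0,0.1,-0.15,-0.5,0,0,0,0,-0.5,0,0,0,0,-0.5,0,0,0,0,-0.5,0,0,0,0,0,0,0,0,0,0,0,0,0,0,0,0,0,0,0,0,0,0,0,0,0,0,0,0,0,0,0])

```text
clock: 3.2
position: [0.4601, 0.2539, 0.0523]
ee_rot: [0.0, 0.078, 0.997, 0.0]
contact_force: [1.1, 0.4, -0.5]
width: -0.0
```

```bash
cat > look.py <<'E'
from h import *
import sys
s=manip.get_state();print(s["position"],s["contact_force"])
im=cv2.cvtColor(manip.get_image("side"),cv2.COLOR_RGB2BGR);cv2.imwrite(f"pics/{sys.argv[1]}full.png",im)
w=np.clip((im[150:240,260:350]/255.)**.45*255,0,255).astype(np.uint8)
w=cv2.resize(w,None,fx=6,fy=6,interpolation=2)
K,d,R,t=cam("side")
u=cv2.projectPoints(s["position"][None],R,t,K,d)[0][0,0];print(u)
cv2.drawMarker(w,tuple(int(v) for v in ((u-(260,150)+.5)*6)),(255,0,255),0,12,1)
cv2.imwrite(f"pics/{sys.argv[1]}.png",w)
a=cv2.imread("pics/side0.png");H=dict(red=(0,10),yellow=(22,35),blue=(100,125),green=(50,80))
for k in H:
    for i in(a,im):
        try: uv,ar=blob(i,H[k],(285,190,315,237));print(k,np.round(uv,1),ar)
        except Exception: print(k,"none")
E
python3 look.py s2
```

```text
[0.46011498 0.2538793  0.05227708] [ 1.05303468  0.43595912 -0.45251298]
[300.85797638 203.50814055]
red [296.2 228.8] 74.0
red [296.2 228.9] 75.0
yellow [297.8 216.9] 45.5
yellow [298.  217.1] 48.5
blue [299.9 207.1] 27.0
blue [299.2 207.1] 22.0
green [301.7 197.9] 10.5
green [301.7 198. ] 13.0
```

View pics/s2.png

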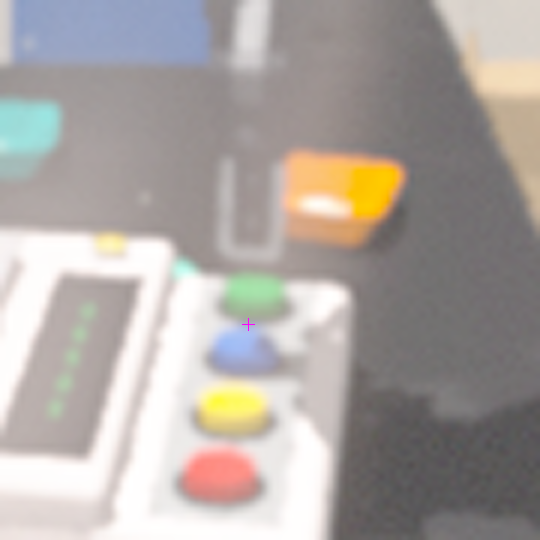

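The rim now ends at (302,193) and no key is hidden yet. The first top picture caught the open gripper at its lower left, so I'll check the reported TCP against that view.

```bash
python3 - <<'E'
from h import *
im=cv2.imread("pics/top0.png")
w=np.clip((im[304:384,0:100]/255.)**.5*255,0,255).astype(np.uint8);w=cv2.resize(w,None,fx=7,fy=7,interpolation=2)
K,d,R,t=cam("top");print("cam",-R.T@t)
c=np.array([.2267,.5279,.2013]);j=np.array([.394,.919,0])*.0428
for P,col in((c,(255,0,255)),(c+j,(0,0,255)),(c-j,(0,0,255)),(c+[0,0,.038],(0,255,0)),(c-[0,.058,0],(0,255,255))):
    u=cv2.projectPoints(P[None],R,t,K,d)[0][0,0];print(u);cv2.drawMarker(w,tuple(int(v) for v in ((u-(0,304)+.5)*7)),col,0,15,2)
cv2.imwrite("pics/t0z.png",w)
E
```

```text
cam [0.4639139  0.19099802 1.05865136]
[ 73.87220393 378.8010675 ]
[ 51.36049727 368.6491258 ]
[ 96.53667334 389.00520303]
[ 64.68115111 385.41697442]
[107.56765979 378.82698083]
```

View pics/t0z.png

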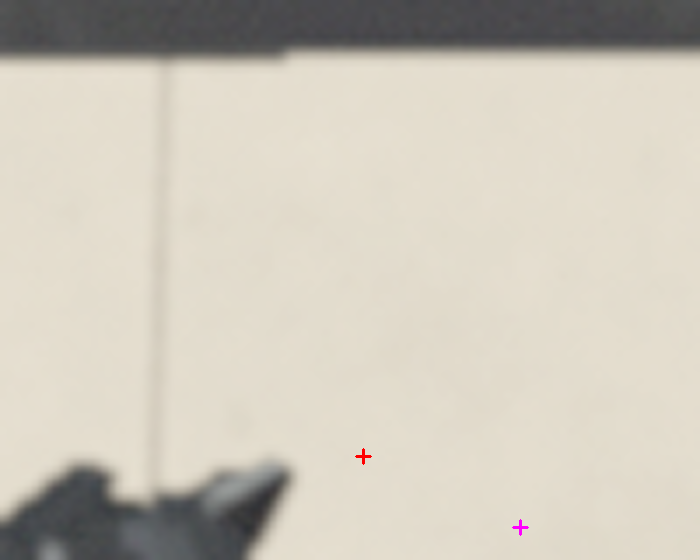

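The finger in that view matches "tip higher than reported" and rules out the -y offset, so the hand is centred over blue. I'll descend by feel.

Request:
carry_out(moves=[0,0,0,-0.2,0,0,0,0,-0.2,0,0,0,0,-0.2,0,0,0,0,-0.2,0,0,0,0,0,0,0,0,0,0,0,0,0,0,0,0,0,0,0,0,0,0,0,0,0,0,0,0,0,0,0])

```text
clock: 4.25
position: [0.4601, 0.2539, 0.0442]
ee_rot: [0.0, 0.078, 0.997, 0.0]
contact_force: [0.2, -0.5, -0.5]
width: -0.0002
```

No contact at TCP z = 0.044, so the tip really is higher than reported. I'll keep going down in steps.

Request:
carry_out(moves=[0,0,0,-0.2,0,0,0,0,-0.2,0,0,0,0,-0.2,0,0,0,0,-0.2,0,0,0,0,-0.2,0,0,0,0,-0.2,0,0,0,0,0,0,0,0,0,0,0,0,0,0,0,0,0,0,0,0,0])

```text
clock: 5.25
position: [0.4601, 0.2539, 0.0322]
ee_rot: [0.0, 0.078, 0.997, 0.0]
contact_force: [-1.1, -0.8, -0.4]
width: 0.0
```

```bash
python3 look.py s3
```

```text
[0.46009772 0.25389347 0.03223405] [-1.12459658 -0.7927563  -0.44322275]
[300.51280695 211.83370294]
red [296.2 228.8] 74.0
red [296.2 228.9] 75.0
yellow [297.8 216.9] 45.5
yellow [297.9 217. ] 47.0
blue [299.9 207.1] 27.0
blue [298.  207.4] 12.5
green [301.7 197.9] 10.5
green none
```

View pics/s3.png

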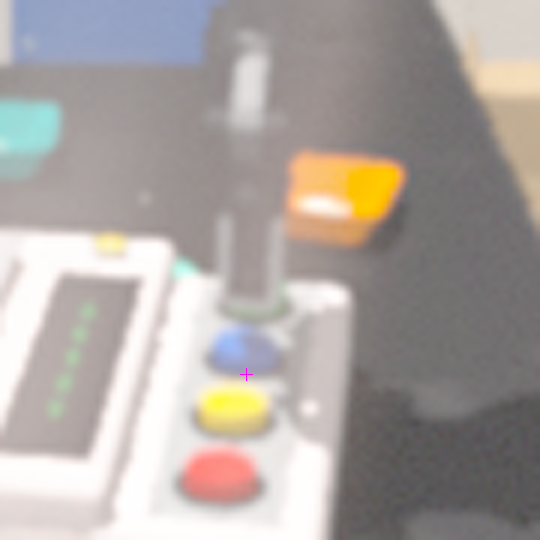

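The tip now hides the green key while blue is still in front, so it is over blue and about 8 mm above it. It sits about 2 mm to the robot's side, so I'll correct that and go on down.

Request:
carry_out(moves=[0,0.2,0,-0.1,0,0,0,0,-0.1,0,0,0,0,-0.1,0,0,0,0,-0.1,0,0,0,0,-0.1,0,0,0,0,-0.1,0,0,0,0,-0.1,0,0,0,0,0,0,0,0,0,0,0,0,0,0,0,0])

```text
clock: 6.3
position: [0.4621, 0.2538, 0.0252]
ee_rot: [0.0, 0.078, 0.997, 0.0]
contact_force: [-0.2, -0.3, 0.1]
width: -0.0001
```

Request:
carry_out(moves=[0,0,0,-0.1,0,0,0,0,-0.1,0,0,0,0,-0.1,0,0,0,0,0,0,0,0,0,0,0,0,0,0,0,0,0,0,0,0,0,0,0,0,0,0,0,0,0,0,0,0,0,0,0,0])

```text
clock: 7.3
position: [0.462, 0.2539, 0.0221]
ee_rot: [0.0, 0.078, 0.997, 0.0]
contact_force: [-0.7, -0.9, -0.3]
width: -0.0002
```

Request:
carry_out(moves=[0,0,0,-0.1,0,0,0,0,-0.1,0,0,0,0,0,0,0,0,0,0,0,0,0,0,0,0,0,0,0,0,0,0,0,0,0,0,0,0,0,0,0,0,0,0,0,0,0,0,0,0,0])

```text
clock: 8.3
position: [0.462, 0.2538, 0.0201]
ee_rot: [0.0, 0.078, 0.997, 0.0]
contact_force: [-0.1, 0.1, -0.5]
width: 0.0004
```

Request:
carry_out(moves=[0,0,0,-0.1,0,0,0,0,-0.1,0,0,0,0,0,0,0,0,0,0,0,0,0,0,0,0,0,0,0,0,0,0,0,0,0,0,0,0,0,0,0,0,0,0,0,0,0,0,0,0,0])

```text
clock: 9.3
position: [0.462, 0.2538, 0.0181]
ee_rot: [0.0, 0.078, 0.997, 0.0]
contact_force: [0.1, 1.0, -0.2]
width: -0.0001
```

```bash
python3 look.py s4
```

```text
[0.46200886 0.25384144 0.0181373 ] [ 0.13685626  1.04201935 -0.22282932]
[299.39595385 217.58754445]
red [296.2 228.8] 74.0
red [296.2 228.9] 76.0
yellow [297.8 216.9] 45.5
yellow [298. 217.] 48.0
blue [299.9 207.1] 27.0
blue [296.5 208.5] 1.0
green [301.7 197.9] 10.5
green none
```

View pics/s4.png

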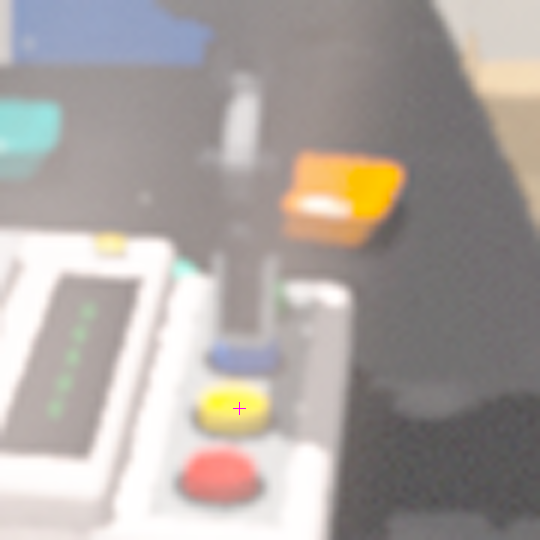

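The tip is now right at blue's top face, centred on it in x (crop 245 against 245), and still shows no force. I'll take it down in 1–2 mm steps.

Request:
carry_out(moves=[0,0,0,-0.1,0,0,0,0,-0.1,0,0,0,0,0,0,0,0,0,0,0,0,0,0,0,0,0,0,0,0,0,0,0,0,0,0,0,0,0,0,0,0,0,0,0,0,0,0,0,0,0])

```text
clock: 10.35
position: [0.4621, 0.2538, 0.0161]
ee_rot: [0.0, 0.078, 0.997, 0.0]
contact_force: [0.5, 0.7, 2.7]
width: 0.0005
```

Contact: 2.7 N, about 1 mm down. Next is 3.4 mm more, then hold.

Request:
carry_out(moves=[0,0,0,-0.1,0,0,0,0,-0.1,0,0,0,0,-0.1,0,0,0,0,-0.04,0,0,0,0,0,0,0,0,0,0,0,0,0,0,0,0,0,0,0,0,0,0,0,0,0,0,0,0,0,0,0])

```text
clock: 11.35
position: [0.4621, 0.2539, 0.0128]
ee_rot: [0.0, 0.078, 0.997, 0.0]
contact_force: [-0.5, 0.0, 5.1]
width: -0.0001
```

```bash
python3 look.py s5; python3 -c "
from rig import manip
print(manip.get_state()['contact_force'],manip.get_state()['position'])"
```

```text
[0.46211251 0.25385534 0.0127798 ] [-0.5201511   0.01118842  5.09142593]
[299.25890796 219.76522887]
red [296.2 228.8] 74.0
red [296.2 228.9] 75.0
yellow [297.8 216.9] 45.5
yellow [297.9 217.3] 51.5
blue [299.9 207.1] 27.0
blue none
green [301.7 197.9] 10.5
green none
[0.19443281 0.1656187  4.47364453] [0.46210162 0.25387169 0.01277953]
```

View pics/s5.png

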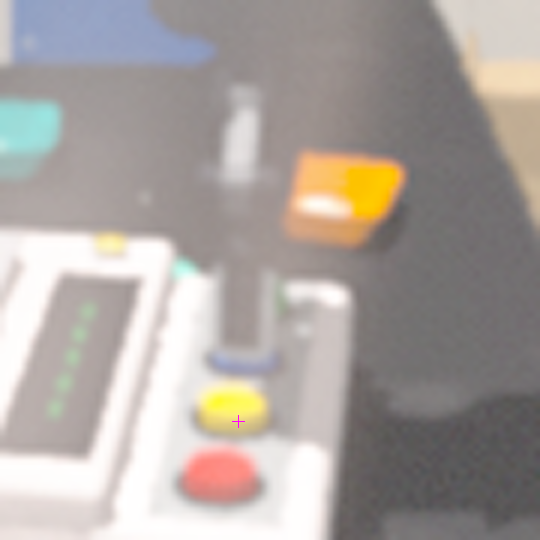

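Force is about 4.8 N, so roughly 4.3 mm down. I'll add 0.5 mm for margin and hold another 0.9 s.

Request:
carry_out(moves=[0,0,0,-0.05,0,0,0,0,0,0,0,0,0,0,0,0,0,0,0,0,0,0,0,0,0,0,0,0,0,0,0,0,0,0,0,0,0,0,0,0,0,0,0,0,0,0,0,0,0,0])

```text
clock: 12.4
position: [0.4621, 0.2539, 0.0123]
ee_rot: [0.0, 0.078, 0.997, 0.0]
contact_force: [0.4, 0.2, 4.9]
width: -0.0001
```

Held. Releasing straight up.

Request:
carry_out(moves=[0,0,0,0.2,0,0,0,0,0.2,0,0,0,0,0.4,0,0,0,0,1,0,0,0,0,2,0,0,0,0,3,0,0,0,0,3,0,0,0,0,3,0,0,0,0,3,0,0,0,0,3,0])

```text
clock: 13.4
position: [0.4614, 0.2536, 0.2018]
ee_rot: [-0.0, 0.078, 0.997, -0.0]
contact_force: [1.1, -0.4, 0.7]
width: 0.0003
```

Request:
carry_out(moves=[0,-1.5,2,1,0,0,-1.5,2,1,0,0,-1.5,2,1,0,0,-1.5,2,1,0,0,-1.5,2,0,0,0,-1.5,2,0,0,0,-1.5,2,0,0,0,-1.5,2,0,0,0,0,0,0,0,0,0,0,0,0])

```text
clock: 14.4
position: [0.3416, 0.4136, 0.2403]
ee_rot: [0.0, 0.077, 0.997, -0.0]
contact_force: [0.8, -0.4, -0.4]
width: 0.0001
```

```bash
python3 - <<'E'
from h import *
s=manip.get_state();print(s["clock"],s["position"],s["contact_force"],s["qd"].round(3))
H=dict(red=(0,10),yellow=(22,35),blue=(100,125),green=(50,80));B=dict(top=(180,222,278,255),side=(285,190,315,237))
for n in B:
    a=cv2.imread(f"pics/{n}0.png");b=cv2.cvtColor(manip.get_image(n),cv2.COLOR_RGB2BGR);cv2.imwrite(f"pics/{n}9.png",b)
    for k in H:
        try: print(n,k,np.round(blob(a,H[k],B[n])[0],1),np.round(blob(b,H[k],B[n])[0],1))
        except Exception: print(n,k,"hidden")
cv2.imwrite("pics/end.png",cv2.resize(np.hstack([cv2.imread(f"pics/{n}9.png") for n in B]),(800,300)))
E
```

```text
14.4 [0.34159891 0.41356628 0.24033743] [ 0.79509585 -0.44336861 -0.37663063] [-0.02  -0.002  0.003 -0.006 -0.002  0.001]
top red [193.8 232.8] [193.8 232.8]
top yellow [216.8 236.2] [216.8 236.2]
top blue [239.8 239.6] [239.8 239.6]
top green [263.1 243.1] [263.1 243.1]
side red [296.2 228.8] [296.2 228.8]
side yellow [297.8 216.9] [297.9 217. ]
side blue [299.9 207.1] [299.9 207.1]
side green [301.7 197.9] [301.7 197.9]
```

View pics/end.png

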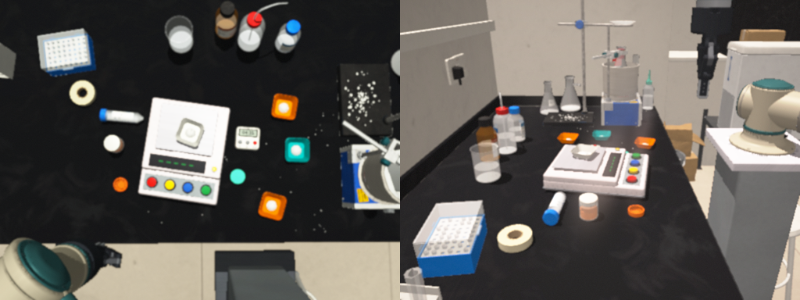

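The final views show every key back at its starting pixel, the surroundings undisturbed and the hand well clear.

```bash
python3 -c "
from rig import manip
print(manip.sign_off())"
```

```text
the job is handed in; nothing more can be done
None
```

I pressed the blue key with the shut fingertips, let it spring back, withdrew the hand and handed the job in at about 14.5 s. No verdict was reported.

- **Press:** the force read about 4.5 to 5.1 N, and I put the travel at roughly 4.3 to 4.9 mm from force and height. The key stayed down for over 1.5 s.
- **Withdrawal:** the hand is now about 28 cm from the key, touching nothing.
- **Last checks:** all four keys are within 0.1 pixel of where they started in both views. The weighing boat and the things round the balance look unmoved, judged by eye in the last pictures.
- **Disagreement:** the reported TCP was wrong by about 29 mm in height. Contact came at a reading of about 0.017 m, where a key top at 0.046 m was expected. The side camera had shown the tip higher than reported, so I found the key by force and by what the fingers hid in the picture.

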